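# Reset the height of a ratchet tablet stand

## Task

The tablet stand on the desk is set too high. Lift the red release tab until the tablet rest has sunk all the way down and let the tab spring back; then raise the rest by its blue handle, clicking past the teeth, until its yellow pointer stands within the green band, and let go so that the ratchet holds it there. Do not knock the lidded white mug.

Things in the scene. Friction and masses are not known exactly. Their poses are not given: they have to be found in the camera images.
- handle (a point): Centre of the blue bar handle (16 mm thick, 76 long, along y; z up; slim neck below) atop the toothed rail. One part with tablet and yellow pointer (168 mm lower); slides up/down only. Handle is 228 mm above the desk when fully down, top stop +104. Teeth every 16 mm (+16 to +96, starts on the top one): pull up past them with up to 15 N; let go, it sinks to the next tooth below.
- tab (a point): In the red release tab, an upright block 16 (x) x 30 (y) x 36 mm (z), 15 mm below its top; 115 mm from the rail in the handle's +y, 185 mm above the desk, same axes. It ends a brass lever hinged along x 88 mm nearer the rail, 15 mm lower. Sprung down (lifts with 2 to 6 N, stop at 38 mm); held up 20 to 34 mm the pawl is clear and the rest sinks, damped, to the bottom in 1 s. Springs back.
- band (a point): Centre of the green block (20 x 20 mm, 30 mm high) on the white gauge post on the stand's other side, 110 mm from the rail in the handle's -y, 30 mm in -x. Fixed. The yellow pointer, which slides beside it, must end within its height: handle centre 168 mm above this point, give or take 15. It lies well below the pointer's start and above its lowest place.
- mug_center (a point): Loose lidded white china mug, 84 mm across, 122 mm high, with a side handle, standing on the desk away from the stand; the point is on its axis, 45 mm above its foot. To be left alone.

How it is judged:
By the outcome, as a careful person would: the job done as asked, in the order asked, and still so for the second after the job is handed in, with the robot touching nothing.
It also fails if it takes over 45 s, if anything falls off the work surface, if the arm or the gripper's body presses on something with over 40 N, if the wrist force passes 120 N, or if a joint passes its speed limit or range.

## Robot

A 6-joint arm with a two-finger parallel gripper is mounted at the origin on the work surface. World frame = base frame: x ahead of the robot, y to its left, z up, the work surface at z = 0. Lengths are in m, angles in rad, forces in N, time in s.
With the tool pointing down it reaches from about 0.25 to 0.85 m from the base axis. Payload 12.5 kg.
Tool frame: the origin (TCP) lies at the centre of the arm's flange, where the gripper is bolted on; the fingertips stand 186 mm ahead of it and the grasp point (between the pads) lies 167 mm ahead of it (manip.grip_depth is the z of the grasp point in the tool frame, in m); z points along the fingers, y is the line along which they close (so a half turn about z gives the same grasp; the last joint's range is limited). The gripper opens to 93 mm and grips with 3 to 60 N. Pads are 15 mm wide; open, the fingers measure 128 mm over their backs; the gripper's body (75 mm by 188 mm) begins 65 mm behind the grasp point.
Start: joints at [1.219, 0.351, 1.652, -0, 1.139, -0.085], TCP at [0.145, 0.531, 0.405] pointing down, gripper open.
Joint ranges: [-2.75, 2.75], [-0.79, 2.1], [0.01, 2.65], [-1.57, 4.71], [0.07, 3.14], [-2.87, 2.87]. Speed limits (rad/s): [2.22, 2.22, 2.79, 3.14, 3.14, 3.14].

## Interface

Orientations are given as a unit quaternion [w, x, y, z].
In Python, from bench import status, imaging, manip gives the robot as it stands. The module is installed in compiled form; this text tells all that it offers.
- The arm moves only by the shell command python3 -m creep 'ROWS'. ROWS is JSON, a list of rows, each an object with "grip": the finger opening in cm, from 0 to 9.3; "linear": the shift along the tool's x, y, z in cm, a list of three; "angular": the turn, a rotation vector about the tool's x, y, z in rad, a list of three. A call has 1 to 20 rows; each row shifts and turns the commanded pose from where the row before left it, along the tool's axes as they then stand; what a row does not reach is not made up. A row lasts 1/12 s, in which the tool goes at most 41.7 mm and 7.16 degrees, less where a joint would pass 70% of its speed; a pose out of reach is approached as far as the arm can. A call is refused whole if a number of a shift passes 4.17 or a number of a turn 0.125, either way. A call with a gripper value outside its range is refused whole. The fingers move at their own pace and stop on an object; the grip force is fixed at half the most. Time passes only in rows, so rows that do not move let the fingers close. It gives the time, the measured TCP pose, the force, the opening and the grip force at its end, in the units of the state.
- status.sense(): the state, without advancing time (a new reading comes with each control period).
- imaging.snapshot(name): name is "scene" or "side" or "wrist"; returns the picture (480x640x3 uint8, red, green, blue); there is no depth.
- imaging.camera_params(name): a dict with "mtx" (3x3 intrinsics, pixels), "k1" (the pictures are not rectified: a ray, as slopes to the right and down, at radius r is drawn at 1 + k1 r^2 times it, then the intrinsics apply), "R" (3x3) and "t" (3): a world point X has camera coordinates R X + t; the wrist camera has in their place "mount" (4x4, takes a point from camera to tool coordinates, whose origin is the TCP and whose axes are the flange's). Camera axes: x right, y down, z forward; pixel columns grow to the right and rows downward; lengths in m; the calibration is good to about 2 mm. A picture is of the moment at which its call begins: read the wrist's pose just before it. camera_params takes no time and is no camera call.
- manip.hand_in(): hands the job in; it is judged then, once.
The state is a dict: "time": time; "joint_pos": joint angles; "dq": joint speeds; "effort": joint torques, N m; "eef_pos": TCP position; "tcp_rot": TCP orientation; "ft_force": force on the tool from outside, world axes, zero at the start; "wrist_torque": the same for the moment, N m; "width": opening from 0.0 (shut) to 1.0 (fully open); "grip_force": force on a finger pad.
Only numpy, scipy, OpenCV 4.12 (cv2) and the standard library are available. Lean on these libraries where they do the work, as an engineer would, in place of code of your own. Each camera call takes 0.05 s, during which the arm holds its last target. There are 200 camera calls.

## Working session

There is one attempt and no reset: what is moved stays moved. The work goes in short steps, Python scripts to look and compute and a shell command to move; the robot and the scene stay as the last step left them, time stands still between calls to the robot, and variables do not carry over. Pictures are saved under pics/ and viewed, at most 10 in all, crops included, and the job is handed in when it is done.

```bash
mkdir -p pics
cat > h.py <<'E'
import numpy as np, cv2
from bench import status, imaging, manip
from scipy.spatial.transform import Rotation as Ro
def snap(n,f):
    im=imaging.snapshot(n); cv2.imwrite('pics/'+f,im[:,:,::-1]); return im
def ray(n,u,v):
    p=imaging.camera_params(n); K=np.array(p['mtx']); k=p['k1']
    d=np.array([(u-K[0,2])/K[0,0],(v-K[1,2])/K[1,1]]); s=d.copy()
    for _ in range(30): s=d/(1+k*(s@s))
    R=np.array(p['R']);t=np.array(p['t'])
    w=R.T@np.array([s[0],s[1],1]); return -R.T@t, w/np.linalg.norm(w)
def proj(n,X):
    p=imaging.camera_params(n); K=np.array(p['mtx']); c=np.array(p['R'])@np.array(X)+np.array(p['t'])
    s=c[:2]/c[2]; s=s*(1+p['k1']*(s@s)); return K[:2,:2]@s+K[:2,2]
def tri(obs):
    A=np.zeros((3,3));b=np.zeros(3);L=[]
    for n,u,v in obs:
        o,d=ray(n,u,v);P=np.eye(3)-np.outer(d,d);A+=P;b+=P@o;L.append((o,P))
    X=np.linalg.solve(A,b); return X,[np.linalg.norm(P@(X-o)) for o,P in L]
E
python3 - <<'E'
from h import *
a=snap('scene','a.png');b=snap('side','b.png')
s=status.sense();print(s['eef_pos'],s['tcp_rot'],s['time'])
for n in('scene','side'):
    p=imaging.camera_params(n);print(n,-np.array(p['R']).T@p['t'],np.array(p['R'])[2])
E
```

```text
[0.14493474 0.53044864 0.404252  ] [-9.97473601e-05  1.32963191e-01  9.91120832e-01 -5.26225482e-04] 0.1
scene [ 0.88037947 -0.47325253  0.782634  ] [-0.35994272  0.63956817 -0.67925974]
side [ 0.30401654 -0.44430487  0.76321997] [ 0.27515628  0.67406886 -0.68550725]
```

View pics/a.png

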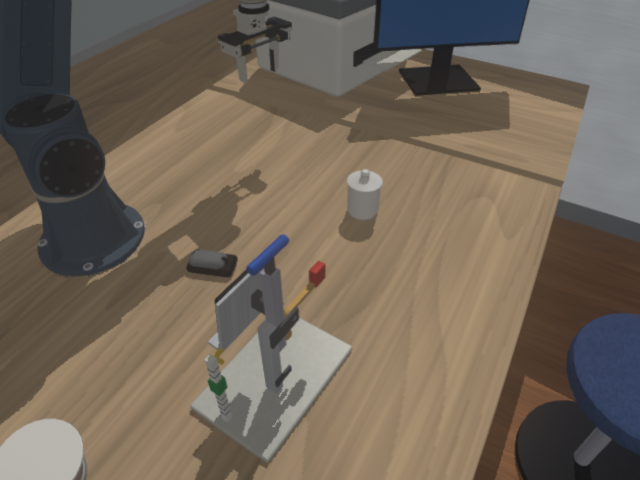

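View pics/b.png

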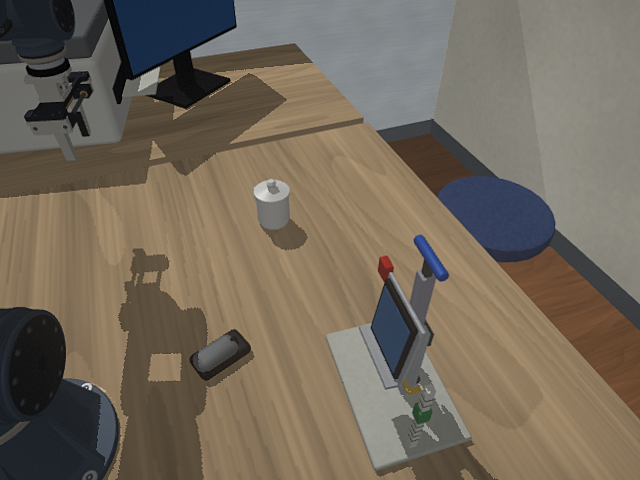

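The scene view shows the handle at (268,254), the tab at (317,273), the band at (217,384) and the mug at (364,196). In the side view they are at (431,258), (386,267), (423,412) and (272,207). I'll triangulate using colour blobs.

Run:
```python
from h import *
R={'handle':{'scene':(240,225,300,280),'side':(405,225,460,290)},'tab':{'scene':(300,255,335,290),'side':(372,250,398,285)},'band':{'scene':(200,368,235,400),'side':(405,395,440,430)}}
T={}
for k,r in R.items():
    obs=[]
    for n,f in(('scene','a'),('side','b')):
        im=cv2.imread(f'pics/{f}.png').astype(int);x0,y0,x1,y1=r[n];c=im[y0:y1,x0:x1]
        B,G,Rr=c[...,0],c[...,1],c[...,2]
        m={'handle':(B>G+40)&(B>Rr+60),'tab':(Rr>G+70)&(Rr>B+60),'band':(G>Rr+30)&(G>B+20)}[k]
        ys,xs=np.nonzero(m);obs.append((n,xs.mean()+x0,ys.mean()+y0))
        if k=='handle':
            q=np.c_[xs+x0,ys+y0]-np.array(obs[-1][1:]);w=np.linalg.svd(q,full_matrices=False)[2][0];pr=q@w
            w=w*np.sign(-w[1]); pr=q@w
            T.setdefault('A',[]).append((n,*(np.array(obs[-1][1:])+w*pr.max())));T.setdefault('B',[]).append((n,*(np.array(obs[-1][1:])+w*pr.min())))
    print(k,len(xs),np.round(obs[0][1:]+obs[1][1:],1),*tri(obs))
a,b=tri(T['A']),tri(T['B']);print(a,b,np.degrees(np.arctan2(*(a[0]-b[0])[:2])))
print('mug',tri([('scene',363,200),('side',273,209)]))
```

```text
handle 469 [267.2 252.  430.  255.9] [ 0.59827098 -0.10408306  0.32674113] [np.float64(0.00019393627751776302), np.float64(0.00019393627751781203)]
tab 106 [316.6 267.  385.8 261.9] [0.60862785 0.01079499 0.19767181] [np.float64(0.00021551445569425247), np.float64(0.00021551445569429345)]
band 120 [217.5 386.2 423.4 414.8] [ 0.561174   -0.21359686  0.11833113] [np.float64(0.000803830177824804), np.float64(0.0008038301778248028)]
(array([ 0.60160617, -0.06474424,  0.32656234]), [np.float64(0.0006107669705438998), np.float64(0.0006107669705439659)]) (array([ 0.59506307, -0.13972472,  0.32698102]), [np.float64(0.0005244660499256864), np.float64(0.0005244660499255944)]) 4.987228968938321
mug (array([0.52334391, 0.39554173, 0.03594044]), [np.float64(0.0011375081489188052), np.float64(0.0011375081489187887)])
```

Run:
```python
import cv2,numpy as np
a=cv2.imread('pics/a.png')[220:430,180:360];b=cv2.imread('pics/b.png')[225:435,340:480]
f=lambda c,w:cv2.resize(c,None,fx=2.45,fy=2.8,interpolation=2)
cv2.imwrite('pics/c.png',np.hstack([f(a,0),f(b,0)])); print(f(a,0).shape,f(b,0).shape)
```

```text
(588, 441, 3) (588, 343, 3)
```

View pics/c.png

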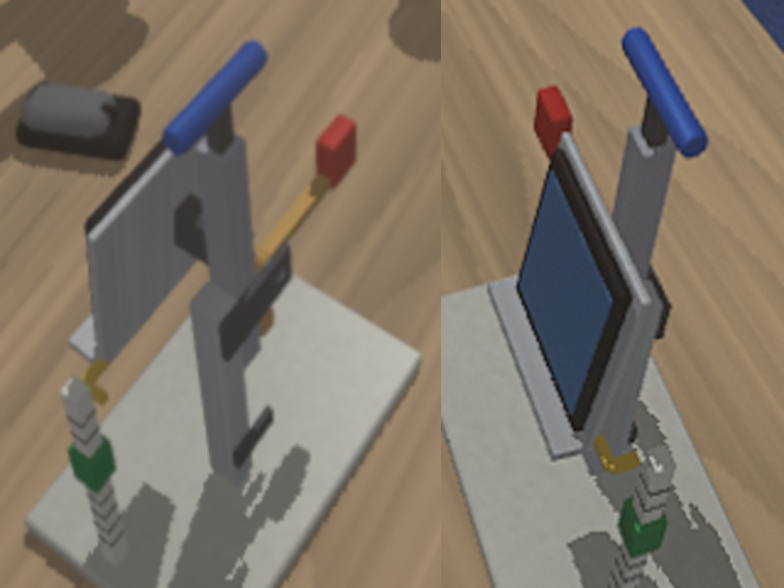

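Run:
```python
from h import *
R={'tab':{'scene':(300,255,335,292),'side':(372,250,395,285)},'band':{'scene':(200,365,235,405),'side':(405,390,440,430)}}
for k,r in R.items():
    obs=[]
    for n,f in(('scene','a'),('side','b')):
        x0,y0,x1,y1=r[n];c=cv2.imread(f'pics/{f}.png')[y0:y1,x0:x1];h=cv2.cvtColor(c,cv2.COLOR_BGR2HSV).astype(int)
        H,S=h[...,0],h[...,1]
        m=((H>50)&(H<85)&(S>70)) if k=='band' else (((H<6)|(H>172))&(S>110))
        ys,xs=np.nonzero(m);u,v,w,hh=cv2.boundingRect(np.c_[xs,ys].astype(np.int32));print((u+x0,v+y0,w,hh),len(xs))
        obs.append((n,xs.mean()+x0,ys.mean()+y0))
    print(k,tri(obs))
L=tri([('scene',216.7,302.1),('side',424,332)]);print('tablet L',L)
# right corner from side ray, at same z and mirrored
o,d=ray('side',390.6,273);t=(L[0][2]-o[2])/d[2];print('tablet R',o+d*t)
print('mouse-like',tri([('scene',212,262),('side',222,353)])[0])
for p in ([.608,.0105,.182],[.608,.0105,.185],[.5585,-.212,.11]): print(proj('scene',p),proj('side',p))
```

```text
(310, 261, 15, 25) 263
(378, 256, 15, 26) 253
tab (array([0.60858683, 0.01197871, 0.18372325]), [np.float64(0.0005373614673290745), np.float64(0.0005373614673291185)])
(208, 377, 18, 19) 189
(413, 403, 19, 21) 221
band (array([ 0.55950739, -0.21128081,  0.11499839]), [np.float64(0.00018888063251873207), np.float64(0.00018888063251870543)])
tablet L (array([ 0.5573884 , -0.17347067,  0.27173791]), [np.float64(0.0011315796332157751), np.float64(0.00113157963321574)])
tablet R [ 0.56502667 -0.07028672  0.27173791]
mouse-like [0.31767479 0.06256746 0.01628085]
[316.31807589 273.36243156] [384.65897148 268.6322551 ]
[316.30840325 272.13096874] [384.84158497 267.42582565]
[217.24359944 387.91623751] [420.08367882 416.58955595]
```

```bash
python3 -m creep '[{"grip":9.3,"linear":[-2.92,-1.9,0],"angular":[0,0,0]},{"grip":9.3,"linear":[-2.92,-1.9,0],"angular":[0,0,0]},{"grip":9.3,"linear":[-2.92,-1.9,0],"angular":[0,0,0]},{"grip":9.3,"linear":[-2.92,-1.9,0],"angular":[0,0,0]},{"grip":9.3,"linear":[-2.92,-1.9,0],"angular":[0,0,0]},{"grip":9.3,"linear":[-2.92,-1.9,0],"angular":[0,0,0]},{"grip":9.3,"linear":[-2.92,-1.9,0],"angular":[0,0,0]},{"grip":9.3,"linear":[-2.92,-1.9,0],"angular":[0,0,0]},{"grip":9.3,"linear":[0,0,0],"angular":[0,0,0.116]},{"grip":9.3,"linear":[0,0,0],"angular":[0,0,0.116]},{"grip":9.3,"linear":[0,0,0],"angular":[0,0,0.116]},{"grip":9.3,"linear":[0,0,0],"angular":[0,0,0.116]},{"grip":9.3,"linear":[0,0,0],"angular":[0,0,0.116]},{"grip":9.3,"linear":[0,0,0],"angular":[0,0,0.116]},{"grip":9.3,"linear":[0,0,0],"angular":[0,0,0.116]},{"grip":9.3,"linear":[0,0,0],"angular":[0,0,0.116]},{"grip":9.3,"linear":[0,0,0],"angular":[0,0,0.116]},{"grip":9.3,"linear":[0,0,0],"angular":[0,0,0.116]},{"grip":9.3,"linear":[0,0,0],"angular":[0,0,0.116]},{"grip":9.3,"linear":[0,0,0],"angular":[0,0,0.116]}]'
cat >> h.py <<'E'
def off(goal):  # grasp point goal -> shift in tool axes, cm
    s=status.sense();M=Ro.from_quat(np.array(s['tcp_rot'])[[1,2,3,0]]).as_matrix()
    g=np.array(s['eef_pos'])+M[:,2]*manip.grip_depth
    print('t',s['time'],'grasp',g.round(4),'axes',M.round(3).tolist(),'F',np.round(s['ft_force'],1),'shift cm',(M.T@(np.array(goal)-g)*100).round(2)); return M
E
python3 -c "
from h import *
off([.6085,.0115,.237])"
```

```text
time: 1.77
eef_pos: [0.3302, 0.3223, 0.4045]
tcp_rot: [-0.0, 0.739, 0.673, -0.0]
ft_force: [-0.7, 0.4, 0.9]
width: 0.998
grip_force: 0.0
t 1.7667 grasp [0.3301 0.3222 0.2372] axes [[0.094, 0.996, -0.0], [0.996, -0.094, -0.0], [-0.0, -0.0, -1.0]] F [-0.7  0.4  0.9] shift cm [-2.833e+01  3.063e+01  2.000e-02]
```

```bash
python3 -m creep '[{"grip":9.3,"linear":[0,2.78,0],"angular":[0,0,0]},{"grip":9.3,"linear":[-2.58,2.78,0],"angular":[0,0,0]},{"grip":9.3,"linear":[-2.58,2.78,0],"angular":[0,0,0]},{"grip":9.3,"linear":[-2.58,2.78,0],"angular":[0,0,0]},{"grip":9.3,"linear":[-2.58,2.78,0],"angular":[0,0,0]},{"grip":9.3,"linear":[-2.58,2.78,0],"angular":[0,0,0]},{"grip":9.3,"linear":[-2.58,2.78,0],"angular":[0,0,0]},{"grip":9.3,"linear":[-2.58,2.78,0],"angular":[0,0,0]},{"grip":9.3,"linear":[-2.58,2.78,0],"angular":[0,0,0]},{"grip":9.3,"linear":[-2.58,2.78,0],"angular":[0,0,0]},{"grip":9.3,"linear":[-2.58,2.78,0],"angular":[0,0,0]},{"grip":9.3,"linear":[0,0,0],"angular":[0,-0.1,0]},{"grip":9.3,"linear":[0,0,0],"angular":[0,-0.1,0]},{"grip":6,"linear":[0,0,0],"angular":[0,0,0]},{"grip":6,"linear":[0,0,0],"angular":[0,0,0]}]'
python3 -c "
from h import *
off([.6085,.0115,.183])
snap('side','d.png')"
```

```text
time: 3.02
eef_pos: [0.6121, 0.0389, 0.4043]
tcp_rot: [0.066, 0.734, 0.672, -0.073]
ft_force: [0.3, -0.6, 0.2]
width: 0.905
grip_force: 0.0
t 3.0167 grasp [0.6091 0.0062 0.2402] axes [[0.085, 0.996, -0.018], [0.977, -0.087, -0.195], [-0.196, -0.001, -0.981]] F [ 0.3 -0.6  0.2] shift cm [ 1.63 -0.1   5.51]
```

View pics/d.png

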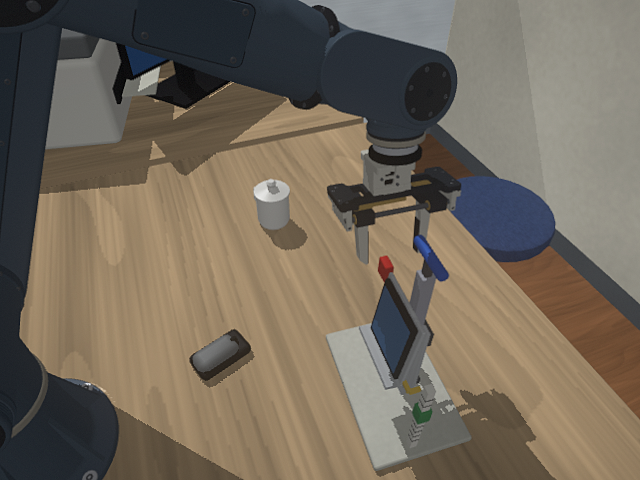

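The side view shows the open gripper above the red tab (386,267), with the fingers on both sides of it and clear of the handle. Next I'll descend and pinch the tab.

```bash
python3 -m creep '[{"grip":6,"linear":[1.6,-0.1,0],"angular":[0,0,0]},{"grip":6,"linear":[0,0,1.4],"angular":[0,0,0]},{"grip":6,"linear":[0,0,1.4],"angular":[0,0,0]},{"grip":6,"linear":[0,0,1.4],"angular":[0,0,0]},{"grip":5,"linear":[0,0,1.3],"angular":[0,0,0]},{"grip":3,"linear":[0,0,0],"angular":[0,0,0]},{"grip":2,"linear":[0,0,0],"angular":[0,0,0]},{"grip":0,"linear":[0,0,0],"angular":[0,0,0]},{"grip":0,"linear":[0,0,0],"angular":[0,0,0]},{"grip":0,"linear":[0,0,0],"angular":[0,0,0]},{"grip":0,"linear":[0,0,0],"angular":[0,0,0]},{"grip":0,"linear":[0,0,0],"angular":[0,0,0]}]'
python3 -c "
from h import *
M=off([.6085,.0115,.183])"
```

```text
time: 4.07
eef_pos: [0.6113, 0.0435, 0.348]
tcp_rot: [0.067, 0.734, 0.672, -0.074]
ft_force: [-4.5, 1.4, 3.5]
width: 0.167
grip_force: 30.0
t 4.0667 grasp [0.6082 0.0104 0.1841] axes [[0.086, 0.996, -0.019], [0.976, -0.088, -0.198], [-0.198, -0.001, -0.98]] F [-4.5  1.4  3.5] shift cm [0.13 0.03 0.08]
```

Run:
```python
from h import *
s=status.sense();M=Ro.from_quat(np.array(s['tcp_rot'])[[1,2,3,0]]).as_matrix();p=np.array(s['eef_pos'])
g0=p+M[:,2]*manip.grip_depth;yh=np.array([.087,.996,0]);r=np.hypot(.088,.015);a0=np.arctan2(.015,.088)
for i in range(1,9):
    h=.027*i/8;a=np.arcsin((.015+h)/r)
    g=g0+yh*(r*np.cos(a)-.088)+np.array([0,0,h])
    M2=M@Ro.from_rotvec([0,.025,0]).as_matrix();p2=g-M2[:,2]*manip.grip_depth
    print((M.T@(p2-p)*100).round(2));M,p=M2,p2
```

```text
[-0.55 -0.   -0.31]
[-0.55 -0.   -0.31]
[-0.56 -0.   -0.31]
[-0.57 -0.   -0.32]
[-0.57 -0.   -0.32]
[-0.58 -0.   -0.32]
[-0.59 -0.   -0.32]
[-0.6  -0.   -0.33]
```

```bash
python3 -m creep '[{"grip":0,"linear":[-0.55,0,-0.31],"angular":[0,0.025,0]},{"grip":0,"linear":[-0.55,0,-0.31],"angular":[0,0.025,0]},{"grip":0,"linear":[-0.56,0,-0.31],"angular":[0,0.025,0]},{"grip":0,"linear":[-0.57,0,-0.32],"angular":[0,0.025,0]},{"grip":0,"linear":[-0.57,0,-0.32],"angular":[0,0.025,0]},{"grip":0,"linear":[-0.58,0,-0.32],"angular":[0,0.025,0]},{"grip":0,"linear":[-0.59,0,-0.32],"angular":[0,0.025,0]},{"grip":0,"linear":[-0.6,0,-0.33],"angular":[0,0.025,0]},{"grip":0,"linear":[0,0,0],"angular":[0,0,0]},{"grip":0,"linear":[0,0,0],"angular":[0,0,0]},{"grip":0,"linear":[0,0,0],"angular":[0,0,0]},{"grip":0,"linear":[0,0,0],"angular":[0,0,0]},{"grip":0,"linear":[0,0,0],"angular":[0,0,0]},{"grip":0,"linear":[0,0,0],"angular":[0,0,0]},{"grip":0,"linear":[0,0,0],"angular":[0,0,0]},{"grip":0,"linear":[0,0,0],"angular":[0,0,0]},{"grip":0,"linear":[0,0,0],"angular":[0,0,0]},{"grip":0,"linear":[0,0,0],"angular":[0,0,0]},{"grip":0,"linear":[0,0,0],"angular":[0,0,0]},{"grip":0,"linear":[0,0,0],"angular":[0,0,0]}]'
python3 -c "
from h import *
M=off([.6085,.0115,.183])
snap('side','e.png')"
```

```text
time: 5.73
eef_pos: [0.6076, 0.0011, 0.3774]
tcp_rot: [-0.001, 0.738, 0.675, -0.001]
ft_force: [-5.8, 2.4, -6.7]
width: 0.174
grip_force: 30.0
t 5.7333 grasp [0.6073 0.0011 0.2101] axes [[0.088, 0.996, -0.002], [0.996, -0.088, 0.0], [0.0, -0.002, -1.0]] F [-5.8  2.4 -6.7] shift cm [1.04 0.03 2.71]
```

View pics/e.png

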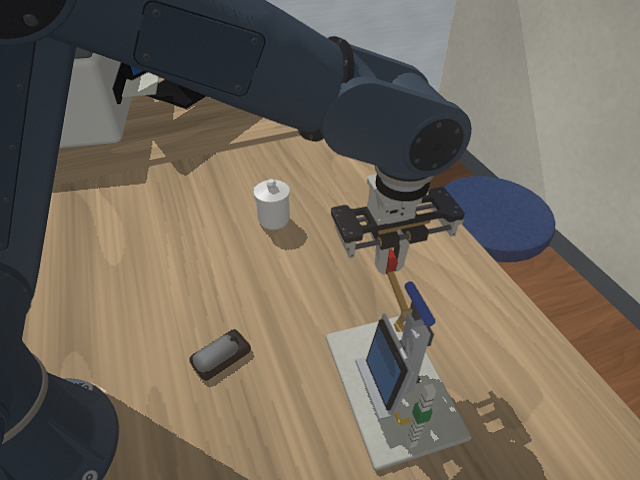

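The side view shows the tab pinched and raised at (392,260). The rest has sunk, with the handle now at (420,304). I'll hold briefly, check the height, then lower the tab and let go.

```bash
python3 -m creep '[{"grip":0,"linear":[0,0,0],"angular":[0,0,0]},{"grip":0,"linear":[0,0,0],"angular":[0,0,0]},{"grip":0,"linear":[0,0,0],"angular":[0,0,0]},{"grip":0,"linear":[0,0,0],"angular":[0,0,0]},{"grip":0,"linear":[0,0,0],"angular":[0,0,0]},{"grip":0,"linear":[0,0,0],"angular":[0,0,0]}]'
python3 - <<'E'
from h import *
im=imaging.snapshot('side').astype(int)
def blob(im):
    c=im[280:330,395:440];m=(c[...,2]>c[...,1]+40)&(c[...,2]>c[...,0]+60);ys,xs=np.nonzero(m);return xs.mean()+395,ys.mean()+280
u,v=blob(im);print(u,v,blob(cv2.imread('pics/e.png')[:,:,::-1].astype(int)))
o,d=ray('side',u,v);A=np.c_[d,-np.array([0,0,1])]
x=np.linalg.lstsq(A,np.array([.598,-.104,0])-o,rcond=None)[0];print('handle z',x[1])
E
```

```text
time: 6.28
eef_pos: [0.6076, 0.0011, 0.3774]
tcp_rot: [-0.001, 0.738, 0.675, -0.001]
ft_force: [-4.8, 3.0, -7.5]
width: 0.171
grip_force: 30.0
417.5 298.0 (np.float64(417.5), np.float64(298.0))
handle z 0.23860246654172534
```

Run:
```python
from h import *
for n in ('scene','side'):
    im=snap(n,f'f_{n}.png')
h=cv2.cvtColor(im,cv2.COLOR_RGB2HSV)[275:332,398:442];m=(h[...,0]>108)&(h[...,0]<128)&(h[...,1]>120)
k,l,st,c=cv2.connectedComponentsWithStats(m.astype(np.uint8));i=1+st[1:,4].argmax();u,v=c[i]+[398,275];print(st[i],u,v)
o,d=ray('side',u,v);A=np.c_[d,-np.array([0,0,1])]
print('handle z',np.linalg.lstsq(A,np.array([.598,-.104,0])-o,rcond=None)[0][1],[proj('side',[.598,-.104,z]) for z in(.228,.244)])
```

```text
[  7   7  30  44 445] 419.36629213483144 303.74606741573035
handle z 0.22725245466798663 [array([418.27748312, 303.1125326 ]), array([419.98452722, 296.09384949])]
```

Handle z is 0.227, so the rest is fully down. Now I'll lower the tab and release it.

```bash
python3 -m creep '[{"grip":0,"linear":[0.6,0,0.3],"angular":[0,-0.025,0]},{"grip":0,"linear":[0.58,0,0.32],"angular":[0,-0.025,0]},{"grip":0,"linear":[0.57,0,0.32],"angular":[0,-0.025,0]},{"grip":0,"linear":[0.56,0,0.32],"angular":[0,-0.025,0]},{"grip":0,"linear":[0.55,0,0.32],"angular":[0,-0.025,0]},{"grip":0,"linear":[0.55,0,0.32],"angular":[0,-0.025,0]},{"grip":0,"linear":[0.55,0,0.31],"angular":[0,-0.025,0]},{"grip":0,"linear":[0.55,0,0.2],"angular":[0,-0.025,0]},{"grip":0,"linear":[0,0,0],"angular":[0,0,0]},{"grip":6,"linear":[0,0,0],"angular":[0,0,0]},{"grip":6,"linear":[0,0,0],"angular":[0,0,0]},{"grip":6,"linear":[0,0,0],"angular":[0,0,0]},{"grip":6,"linear":[0,0,0],"angular":[0,0,0]},{"grip":6,"linear":[0,0,0],"angular":[0,0,0]},{"grip":6,"linear":[0,0,-2.5],"angular":[0,0,0]},{"grip":6,"linear":[0,0,-3],"angular":[0,0,0]},{"grip":6,"linear":[0,0,-3.5],"angular":[0,0,0]},{"grip":6,"linear":[0,0,-3.5],"angular":[0,0,0]},{"grip":6,"linear":[0,0,-1],"angular":[0,0,0]},{"grip":6,"linear":[0,0,0],"angular":[0,0,0]}]'
python3 -c "
from h import *
M=off([.598,-.104,.3])
from h import cv2
im=imaging.snapshot('side');cv2.imwrite('pics/g.png',im[200:460,300:500,::-1].repeat(2,0).repeat(2,1))"
```

```text
time: 8.1
eef_pos: [0.6141, 0.0707, 0.4856]
tcp_rot: [0.069, 0.734, 0.672, -0.071]
ft_force: [-0.1, -0.0, -0.6]
width: 0.643
grip_force: 0.0
t 8.1 grasp [0.6121 0.0377 0.3216] axes [[0.087, 0.996, -0.012], [0.976, -0.087, -0.198], [-0.198, 0.006, -0.98]] F [-0.1 -0.  -0.6] shift cm [-13.53  -0.18   4.94]
```

View pics/g.png

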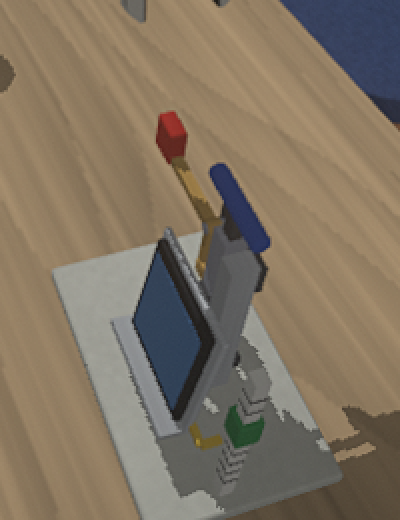

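The side-view crop shows the tab sprung back at full-frame (386,267) and the handle down at (420,304). The pointer is well below the band. Next I'll move over the handle.

```bash
python3 -m creep '[{"grip":6,"linear":[-2.5,0,0],"angular":[0,0.1,0]},{"grip":6,"linear":[-3,0,0],"angular":[0,0.1,0]},{"grip":6,"linear":[-3.5,0,0],"angular":[0,0,0]},{"grip":6,"linear":[-3.5,0,0],"angular":[0,0,0]},{"grip":6,"linear":[-3.5,0,0],"angular":[0,0,0]},{"grip":6,"linear":[0,0,0],"angular":[0,0,0]},{"grip":6,"linear":[0,0,0],"angular":[0,0,0]}]'
python3 -c "
from h import *
M=off([.598,-.104,.227])"
```

```text
time: 8.73
eef_pos: [0.5997, -0.0902, 0.4881]
tcp_rot: [-0.001, 0.739, 0.674, -0.001]
ft_force: [-0.4, 0.5, 0.3]
width: 0.646
grip_force: 0.0
t 8.7333 grasp [ 0.5992 -0.0901  0.3208] axes [[0.091, 0.996, -0.003], [0.996, -0.091, 0.001], [0.0, -0.003, -1.0]] F [-0.4  0.5  0.3] shift cm [-1.4   0.03  9.38]
```

```bash
python3 -m creep '[{"grip":6,"linear":[-1.4,0,1],"angular":[0,0,0]},{"grip":6,"linear":[0,0,2.5],"angular":[0,0,0]},{"grip":6,"linear":[0,0,2.5],"angular":[0,0,0]},{"grip":6,"linear":[0,0,1.7],"angular":[0,0,0]},{"grip":5,"linear":[0,0,1.7],"angular":[0,0,0]},{"grip":3,"linear":[0,0,0],"angular":[0,0,0]},{"grip":2,"linear":[0,0,0],"angular":[0,0,0]},{"grip":0,"linear":[0,0,0],"angular":[0,0,0]},{"grip":0,"linear":[0,0,0],"angular":[0,0,0]},{"grip":0,"linear":[0,0,0],"angular":[0,0,0]},{"grip":0,"linear":[0,0,0],"angular":[0,0,0]},{"grip":0,"linear":[0,0,0],"angular":[0,0,0]}]'
python3 -c "
from h import *
M=off([.598,-.104,.281])"
```

```text
time: 9.73
eef_pos: [0.5984, -0.1023, 0.397]
tcp_rot: [-0.0, 0.737, 0.675, -0.0]
ft_force: [-4.3, 0.2, 2.9]
width: 0.163
grip_force: 30.0
t 9.7333 grasp [ 0.5982 -0.1023  0.2297] axes [[0.088, 0.996, -0.001], [0.996, -0.088, -0.0], [-0.0, -0.001, -1.0]] F [-4.3  0.2  2.9] shift cm [-0.17 -0.01 -5.13]
```

```bash
python3 -m creep '[{"grip":0,"linear":[0,0,-0.5],"angular":[0,0,0]},{"grip":0,"linear":[0,0,-0.5],"angular":[0,0,0]},{"grip":0,"linear":[0,0,-0.5],"angular":[0,0,0]},{"grip":0,"linear":[0,0,-0.5],"angular":[0,0,0]},{"grip":0,"linear":[0,0,-0.5],"angular":[0,0,0]},{"grip":0,"linear":[0,0,-0.5],"angular":[0,0,0]},{"grip":0,"linear":[0,0,-0.5],"angular":[0,0,0]},{"grip":0,"linear":[0,0,-0.5],"angular":[0,0,0]},{"grip":0,"linear":[0,0,-0.5],"angular":[0,0,0]},{"grip":0,"linear":[0,0,-0.5],"angular":[0,0,0]},{"grip":0,"linear":[0,0,-0.4],"angular":[0,0,0]},{"grip":0,"linear":[0,0,0],"angular":[0,0,0]},{"grip":0,"linear":[0,0,0],"angular":[0,0,0]},{"grip":0,"linear":[0,0,0],"angular":[0,0,0]}]'
python3 -c "
from h import *
M=off([.598,-.104,.281])
im=imaging.snapshot('side');cv2.imwrite('pics/i.png',im[200:460,300:500,::-1].repeat(2,0).repeat(2,1))"
```

```text
time: 10.9
eef_pos: [0.5984, -0.1023, 0.451]
tcp_rot: [-0.0, 0.738, 0.675, -0.0]
ft_force: [-6.7, 0.6, -4.2]
width: 0.164
grip_force: 30.0
t 10.9 grasp [ 0.5983 -0.1023  0.2837] axes [[0.088, 0.996, -0.001], [0.996, -0.088, 0.0], [-0.0, -0.001, -1.0]] F [-6.7  0.6 -4.2] shift cm [-0.17 -0.01  0.27]
```

View pics/i.png

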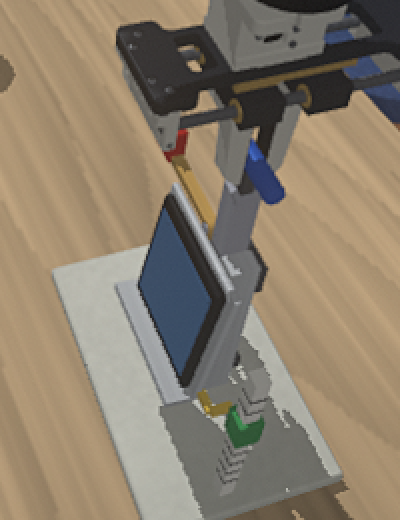

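The side-view crop shows the handle gripped at full-frame (432,285), with the pointer (407,400) beside the green band (421,413). I'll release and retreat upward.

```bash
python3 -m creep '[{"grip":0,"linear":[0,0,0.3],"angular":[0,0,0]},{"grip":3,"linear":[0,0,0],"angular":[0,0,0]},{"grip":6,"linear":[0,0,0],"angular":[0,0,0]},{"grip":6,"linear":[0,0,0],"angular":[0,0,0]},{"grip":6,"linear":[0,0,0],"angular":[0,0,0]},{"grip":6,"linear":[0,0,0],"angular":[0,0,0]},{"grip":6,"linear":[0,0,-2],"angular":[0,0,0]},{"grip":6,"linear":[0,0,-3.5],"angular":[0,0,0]},{"grip":6,"linear":[0,0,-3.5],"angular":[0,0,0]},{"grip":6,"linear":[0,0,-3.5],"angular":[0,0,0]},{"grip":6,"linear":[0,0,-3],"angular":[0,0,0]},{"grip":6,"linear":[0,0,0],"angular":[0,0,0]},{"grip":6,"linear":[0,0,0],"angular":[0,0,0]}]'
python3 - <<'E'
from h import *
M=off([.598,-.104,.281]);obs={}
for n in('scene','side'):
    im=snap(n,f'j_{n}.png');h=cv2.cvtColor(im,cv2.COLOR_RGB2HSV)
    x0,y0,x1,y1=(230,230,310,320) if n=='scene' else (398,235,450,332)
    q=h[y0:y1,x0:x1];m=(q[...,0]>108)&(q[...,0]<128)&(q[...,1]>120)
    k,l,st,c=cv2.connectedComponentsWithStats(m.astype(np.uint8));i=1+st[1:,4].argmax();obs[n]=c[i]+[x0,y0];print(st[i])
print(tri([(n,*o) for n,o in obs.items()]))
c=[cv2.resize(cv2.imread(f'pics/j_{n}.png')[y:y+200,x:x+130],None,fx=3,fy=3,interpolation=2) for n,x,y in(('scene',190,230),('side',350,240))]
cv2.imwrite('pics/k.png',np.hstack(c))
E
```

```text
time: 12.03
eef_pos: [0.5985, -0.1023, 0.604]
tcp_rot: [0.001, 0.738, 0.675, 0.001]
ft_force: [-0.2, -0.3, -0.6]
width: 0.646
grip_force: 0.0
t 12.0333 grasp [ 0.5991 -0.1024  0.4367] axes [[0.088, 0.996, 0.004], [0.996, -0.088, -0.001], [-0.001, 0.004, -1.0]] F [-0.2 -0.3 -0.6] shift cm [-0.16 -0.15 15.57]
[ 21  30  38  37 375]
[ 11  25  32  45 507]
(array([ 0.59849226, -0.10597686,  0.2769049 ]), [np.float64(0.0003433192706789951), np.float64(0.0003433192706789433)])
```

View pics/k.png

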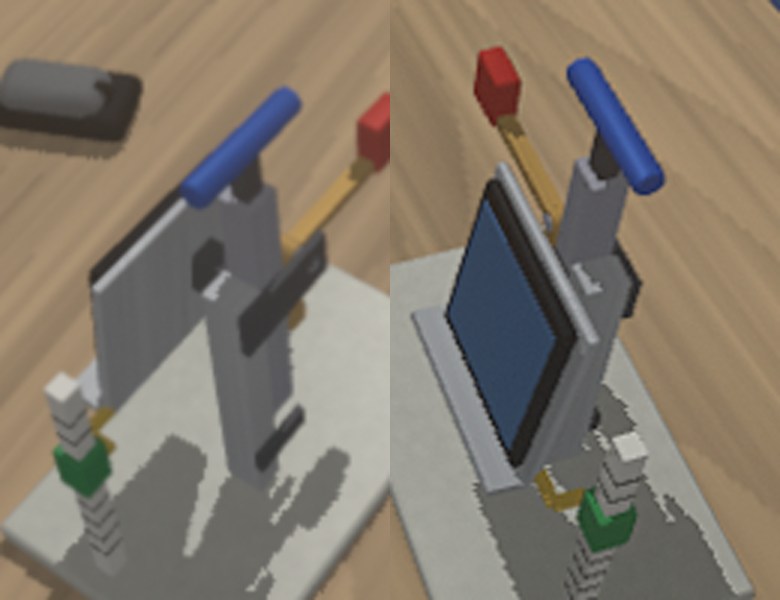

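Both views show the rest held with the handle at z = 0.277, on the +48 tooth. The pointer is beside the green block (scene 217,386 and side 422,413), about 6 mm below its centre, which is inside ±15 mm. Tab is down.

```bash
python3 -c "
from bench import manip
print(manip.hand_in())"
```

```text
the job is handed in; nothing more can be done
None
```

The job is handed in: the rest was lowered fully, the tab sprang back, and the rest was then raised to the +48 mm tooth, with the pointer about 6 mm below the centre of the green band (limit 15 mm); the mug was not touched, and it took about 12 s.

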